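# Set out the counter display

### The job

Set out the display on the shop counter: stand each of the four packs (the large round tin, the small round jar, the oblong tin and the square carton) upright in the display board whose felt-lined recess matches it in shape and size, so that it rests flat on the felt, not on the recess's edge. Set the packs down without dropping them or tipping them over, and leave the brass weight and the white cup standing where they are.

Things in the scene. Friction and masses are not known exactly. Their poses are not given: they have to be found in the camera images.
- milk_tin_mid (a point): Large round tin: steel can with a plain paper label, 62 mm in diameter, 64 mm tall, 210 to 420 g. Loose, stands upright at each start, on the bare counter. The point is at its centre, half-way up; z up along its height.
- spice_jar_mid (a point): Small round jar: amber glass with a paper label and a black screw lid, 40 mm in diameter, 70 mm tall, 110 to 230 g. Loose, stands upright at each start, on the bare counter. The point is at its centre, half-way up; z up along its height.
- oblong_tin_mid (a point): Oblong tin: aluminium box with a paper band, 70 mm along its x by 42 mm along its y, 60 mm tall, with a black cap 22 mm across and 6 mm high off-centre on its top (at +18 mm along x); 170 to 350 g. Turned any way. The point is half-way up the box (30 mm above its foot), on its middle. Loose, stands upright at each start, on the bare counter. Axes: z up along its height.
- tea_carton_mid (a point): Square carton: brown cardboard with a paper band, 54 x 54 mm with sides along its x and y, 64 mm tall, 100 to 210 g. Turned any way. Loose, stands upright at each start, on the bare counter. The point is at its centre, half-way up; z up along its height.
- board_large_round: Fixed square display board of light wood, 100 x 100 mm and 12 mm thick, flat on the counter; in its middle a recess 6 mm deep lined with grey felt, a large circle 78 mm in diameter. Origin: centre of the underside; z up; the recess floor lies 6 mm above the origin, the board's top 12 mm. Where it lies and how it is turned (up to about 30 degrees) differ at each start.
- board_small_round: Fixed square display board of light wood, 100 x 100 mm and 12 mm thick, flat on the counter; in its middle a recess 6 mm deep lined with grey felt, a small circle 56 mm in diameter. Origin: centre of the underside; z up; the recess floor lies 6 mm above the origin, the board's top 12 mm. Where it lies and how it is turned (up to about 30 degrees) differ at each start.
- board_oblong: Fixed square display board of light wood, 100 x 100 mm and 12 mm thick, flat on the counter; in its middle a recess 6 mm deep lined with grey felt, an oblong 86 mm along the board's x by 58 mm along its y. Origin: centre of the underside; z up; the recess floor lies 6 mm above the origin, the board's top 12 mm. Where it lies and how it is turned (up to about 30 degrees) differ at each start.
- board_square: Fixed square display board of light wood, 100 x 100 mm and 12 mm thick, flat on the counter; in its middle a recess 6 mm deep lined with grey felt, a square 70 x 70 mm with sides along the board's x and y. Origin: centre of the underside; z up; the recess floor lies 6 mm above the origin, the board's top 12 mm. Where it lies and how it is turned (up to about 30 degrees) differ at each start.
- weight_mid (a point): Bystander: loose brass scale weight with a knob on top, 42 mm in diameter, 55 mm tall, standing among the goods; to be left where it is. The point is half-way up.
- cup_mid (a point): Bystander: loose small white coffee cup without a handle, 58 mm across the rim, 55 mm tall, standing among the goods; to be left where it is. The point is half-way up.
Things that resemble listed ones, but are neither listed nor needed, are in the scene too. What is shaped like the part that bears tea_carton_mid but turquoise is not meant.

How it is judged:
By the outcome, as a careful person would: the job done as asked, in the order asked, and still so for the second after the job is handed in, with the robot touching nothing.
It also fails if it takes over 112 s, if anything falls off the work surface, if the arm or the gripper's body presses on something with over 40 N, if the wrist force passes 120 N, or if a joint passes its speed limit or range.

### The arm

A 7-joint arm with a two-finger parallel gripper is mounted at the origin on the work surface. World frame = base frame: x ahead of the robot, y to its left, z up, the work surface at z = 0. Lengths are in m, angles in rad, forces in N, time in s.
With the tool pointing down it reaches from about 0.425 to 0.875 m from the base axis. Payload 4.7 kg.
Tool frame: the origin (TCP) lies at the very end of the fingers, on their centre line; the grasp point (between the pads) lies 19 mm behind it; z points along the fingers, y is the line along which they close (so a half turn about z gives the same grasp; the last joint's range is limited). The gripper opens to 87 mm and grips with 3 to 60 N. Pads are 19 mm wide; open, the fingers measure 117 mm over their backs; the gripper's body (75 mm by 190 mm) begins 51 mm behind the grasp point.
Start: joints at [-1.26, 0.321, -0.07, 1.45, 0.023, 1.371, -0.057], TCP at [0.19, 0.622, 0.223] pointing down, gripper open.
Joint ranges: [-2.86, 2.86], [-0.3, 2.09], [-1.38, 1.24], [0.06, 2.45], [-1.56, 4.7], [0.09, 2.05], [-2.69, 2.69]. Speed limits (rad/s): [2.57, 2.57, 3.14, 3.14, 3.14, 3.14, 3.14].

### API

Orientations are given as a rotation vector (axis times angle).
In Python, from bench import ctrl, imaging, ticket gives the robot as it stands.
- The arm moves only by the tool jog_arm, never from a script. Its argument "rows" is text: rows parted by semicolons, each of 7 numbers parted by spaces: the shift along the tool's x, y, z in cm, then the turn, a rotation vector about the tool's x, y, z in rad, then the closure, from -1 (fully open) to 1 (shut), so that 0 is half open. A call has 1 to 5 rows; each row shifts and turns the commanded pose from where the row before left it, along the tool's axes as they then stand; what a row does not reach is not made up. A row lasts 1/8 s, in which the tool goes at most 62.5 mm and 10.7 degrees, less where a joint would pass 70% of its speed; a pose out of reach is approached as far as the arm can. A call with a gripper value outside its range is refused whole. The fingers move at their own pace and stop on an object; "force" is the grip in N (left out, the last holds). Time passes only in rows, so rows that do not move let the fingers close. It gives the time, the measured TCP pose, the force, the opening and the grip force at its end, in the units of the state.
- ctrl.get_state(): the state, without advancing time (a new reading comes with each control period).
- imaging.get_image(name): name is "scene" or "top" or "wrist"; returns a dict with "img" (384x512x3 uint8, blue, green, red), "vertical_fov" (degrees; the focal length in pixels is half the picture's height over the tangent of half this angle, whatever the lens; pixels are square), "cx", "cy" (the principal point, pixels), "k1" (the pictures are not rectified: a ray, as slopes to the right and down, at radius r is drawn at 1 + k1 r^2 times it, then the intrinsics apply), "origin" and "orientation" of the camera in the world. Camera axes: x right, y down, z forward; pixel columns grow to the right and rows downward; lengths in m; the calibration is good to about 2 mm. A picture is of the moment at which its call begins. There is no depth.
- ticket.close_job(): hands the job in; it is judged then, once.
The state is a dict: "time": time; "joint_positions": joint angles; "qd": joint speeds; "joint_torque": joint torques, N m; "position": TCP position; "tool_rot": TCP orientation; "ft_force": force on the tool from outside, world axes, zero at the start; "torque": the same for the moment, N m; "grip_width": opening from 0.0 (shut) to 1.0 (fully open); "grip_force": force on a finger pad.
Only numpy, scipy, OpenCV 4.12 (cv2) and the standard library are available. Lean on these libraries where they do the work, as an engineer would, in place of code of your own. Each camera call takes 0.05 s, during which the arm holds its last target. There are 200 camera calls.

## Working session

There is one attempt and no reset: what is moved stays moved. The work goes in short steps, Python scripts to look and compute and a tool call to move; the robot and the scene stay as the last step left them, time stands still between calls to the robot, and variables do not carry over. Pictures are saved under pics/ and viewed, at most 14 in all, crops included, and the job is handed in when it is done.

Besides the shell and the picture viewer there is one more tool, called after "Request:" in YAML: its name, and indented under it one key for each argument. jog_arm: Moves the arm, as the interface text tells. Its arguments: {"type":"object","properties":{"rows":{"type":"string"},"force":{"type":"number"}},"required":["rows"]}

```bash
mkdir -p pics; ls; cat > h.py <<'E'
import numpy as np, cv2
from scipy.spatial.transform import Rotation as R
from bench import ctrl, imaging, ticket
def Rm(o):
    o=np.array(o,float)
    return o if o.shape==(3,3) else R.from_rotvec(o).as_matrix()
def K(d):
    f=d["img"].shape[0]/2/np.tan(np.radians(d["vertical_fov"])/2)
    return np.array([[f,0,d["cx"]],[0,f,d["cy"]],[0,0,1.]])
def px2w(d,uv,z):
    uv=np.array(uv,float).reshape(-1,1,2)
    p=cv2.undistortPoints(uv,K(d),np.array([d["k1"],0,0,0.]))[:,0]
    r=np.c_[p,np.ones(len(p))]@Rm(d["orientation"]).T
    o=np.array(d["origin"]); return o+r*((z-o[2])/r[:,2])[:,None]
def w2px(d,P):
    M=Rm(d["orientation"]); t=-M.T@np.array(d["origin"])
    return cv2.projectPoints(np.array(P,float).reshape(-1,1,3),cv2.Rodrigues(M.T)[0],t,K(d),np.array([d["k1"],0,0,0.]))[0][:,0]
def snap(n,fn):
    d=imaging.get_image(n); cv2.imwrite("pics/"+fn,d["img"]); np.save("pics/"+fn[:-4]+".npy",d,allow_pickle=True); return d
def load(fn): return np.load("pics/"+fn+".npy",allow_pickle=True).item()
E
python3 - <<'E'
from h import *
for n in("top","scene"):
    d=snap(n,n+"0.png"); print({k:v for k,v in d.items() if k!="img"})
s=ctrl.get_state(); print(s)
a=cv2.resize(load("top0")["img"],(800,600)); cv2.imwrite("pics/t.png",a)
E
```

```text
pics
{'vertical_fov': 46.625021980062, 'cx': 253.24254764259342, 'cy': 193.13581944410933, 'k1': -0.02680198645296673, 'origin': array([0.26645372, 0.00174243, 1.23737637]), 'orientation': array([-2.11870808,  2.14753725, -0.19879581])}
{'vertical_fov': 44.02108527921817, 'cx': 252.06622724423875, 'cy': 188.54512182163577, 'k1': -0.09835491256857865, 'origin': array([1.32293941, 0.59810176, 0.80677781]), 'orientation': array([-1.10403432, -2.18648184,  1.14368382])}
{'time': 0.1, 'joint_positions': array([-1.25988392,  0.32173487, -0.07008569,  1.45153733,  0.02264469,
        1.37079744, -0.0568728 ]), 'qd': array([-0.00093223, -0.00185484,  0.00057254, -0.00303062,  0.00130064,
        0.00063661,  0.00119698]), 'joint_torque': array([ 4.99090493e-04, -4.92570591e+01, -4.05376581e-01, -3.13398099e+01,
       -6.41848426e-02,  3.94631596e-02,  6.74104808e-05]), 'position': array([0.19002645, 0.62109372, 0.22158787]), 'tool_rot': array([-4.64404922e-01, -3.10696072e+00,  2.64947075e-03]), 'ft_force': array([-0.01595312, -0.86853816, -0.05751696]), 'torque': array([-0.04135468,  0.00818032, -0.02189442]), 'grip_force': 0.0, 'grip_width': 1.0017754024905183}
```

View pics/t.png

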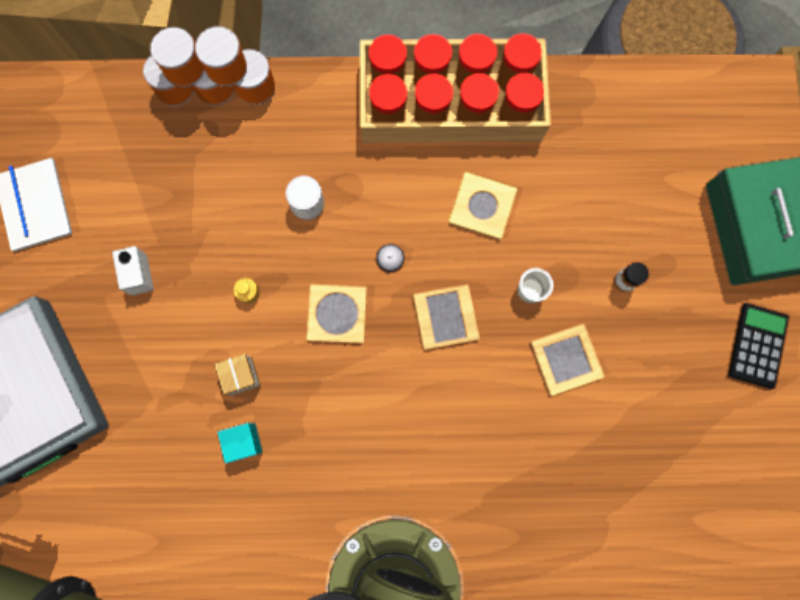

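View pics/scene0.png

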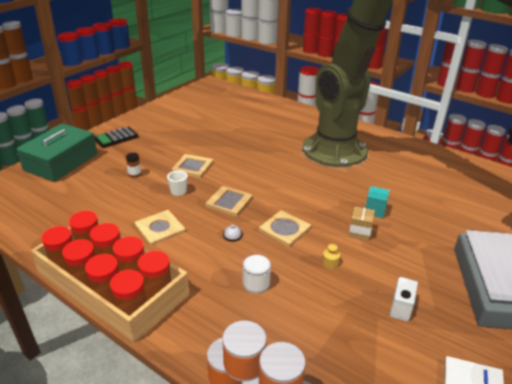

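Top view, 800x600 pixels:
- **Packs:** large tin is the white top at (305,197). The jar is the black lid at (636,274), the oblong tin has its black cap at (125,257), and the carton is brown at (238,375).
- **Look-alikes to avoid:** turquoise cube (240,443), stacked orange/white tins (170-255,60), red tins (455,75) and a grey knob thing (390,257).
- **Bystanders:** brass weight (245,290) and cup (536,285).
- **Boards:** large round (337,313), small round (482,205), oblong (447,317), square (568,358).

Next I'll measure these by segmentation and check the result in a crop.

```bash
cat > m.py <<'E'
from h import *
d=load("top0"); im=d["img"]; hsv=cv2.cvtColor(im,cv2.COLOR_BGR2HSV); s=1.5625
vis=cv2.resize(im,None,fx=3,fy=3,interpolation=cv2.INTER_CUBIC)
def seg(c,r,mask,z,name):
    c=np.array(c)/s; m=np.zeros(mask.shape,np.uint8); cv2.circle(m,tuple(int(v) for v in c),r,255,-1)
    m&=mask.astype(np.uint8)*255
    n,l,st,ce=cv2.connectedComponentsWithStats(m)
    k=1+np.argmax(st[1:,4]); cs=cv2.findContours((l==k).astype(np.uint8),cv2.RETR_EXTERNAL,cv2.CHAIN_APPROX_NONE)[0][0]
    W=px2w(d,cs[:,0],z); (rx,ry),(a,b),ang=cv2.minAreaRect((W[:,:2]*1000).astype(np.float32))
    cw=px2w(d,ce[k],z)[0]
    print(name,"cen",cw[:2].round(3),"rect",np.round([rx,ry,a,b,ang],1),"R",round(float(np.hypot(*cw[:2])),3))
    cv2.drawContours(vis,[cs*3+1],-1,(255,0,255),1)
H,S,V=[hsv[...,i].astype(int) for i in range(3)]
for n,c in dict(Lround=(337,313),Sround=(482,205),obl=(447,317),sq=(568,358)).items():
    seg(c,25,S<60,.006,"felt "+n)
    seg(c,34,((S<60)|((H>17)&(V>150)&(S<165))),.012,"board "+n)
seg((305,192),18,(S<60)&(V>190),.064,"tin")
seg((636,272),12,V<60,.070,"jar lid")
seg((125,257),8,V<70,.066,"cap")
seg((127,268),22,(S<60)&(V>165),.06,"oblong+side")
seg((236,372),16,(S>60)&(H>14)&(V>140),.064,"carton")
seg((245,288),12,(H>20)&(S>150),.03,"weight")
seg((536,283),14,(S<60),.055,"cup")
seg((390,257),14,(S<70),.02,"grey")
cv2.imwrite("pics/v.png",np.vstack([np.hstack([vis[440:760,200:600],vis[340:660,880:1280]]),np.hstack([vis[560:840,560:960],vis[560:840,860:1260]])]))
E
python3 m.py
```

```text
felt Lround cen [0.467 0.095] rect [466.8  94.7  70.1  71.   89.8] R 0.477
board Lround cen [0.466 0.096] rect [467.3  95.6 100.8 100.3  86.5] R 0.476
felt Sround cen [ 0.666 -0.174] rect [ 666.3 -173.3   49.5   48.1   89.4] R 0.688
board Sround cen [ 0.664 -0.173] rect [ 664.7 -172.9  102.6  103.5   71.1] R 0.686
felt obl cen [ 0.458 -0.1  ] rect [ 458.8 -100.1   83.1   55.3    9.9] R 0.469
board obl cen [ 0.458 -0.1  ] rect [ 458.8 -100.3   99.4   99.4   10.1] R 0.469
felt sq cen [ 0.379 -0.313] rect [ 379.5 -313.5   67.    67.    17.4] R 0.492
board sq cen [ 0.377 -0.312] rect [ 378.4 -312.5  101.   101.2   18. ] R 0.49
tin cen [0.674 0.151] rect [674.2 149.8  60.7  57.6  89.3] R 0.691
jar lid cen [ 0.519 -0.424] rect [ 518.6 -424.8   33.6   42.5   25.6] R 0.67
cap cen [0.561 0.459] rect [560.9 458.9  18.2  15.   45.6] R 0.725
oblong+side cen [0.541 0.453] rect [543.9 454.4  69.8  43.3  13.9] R 0.706
carton cen [0.358 0.264] rect [358.7 264.1  56.2  55.2  17.8] R 0.445
weight cen [0.511 0.256] rect [509.5 255.8  36.9  35.9   1.2] R 0.571
cup cen [ 0.504 -0.253] rect [ 503.8 -253.5   57.3   58.7   87.4] R 0.564
grey cen [ 0.565 -0.001] rect [ 5.642e+02 -3.000e-01  4.500e+01  4.620e+01  8.930e+01] R 0.565
```

View pics/v.png

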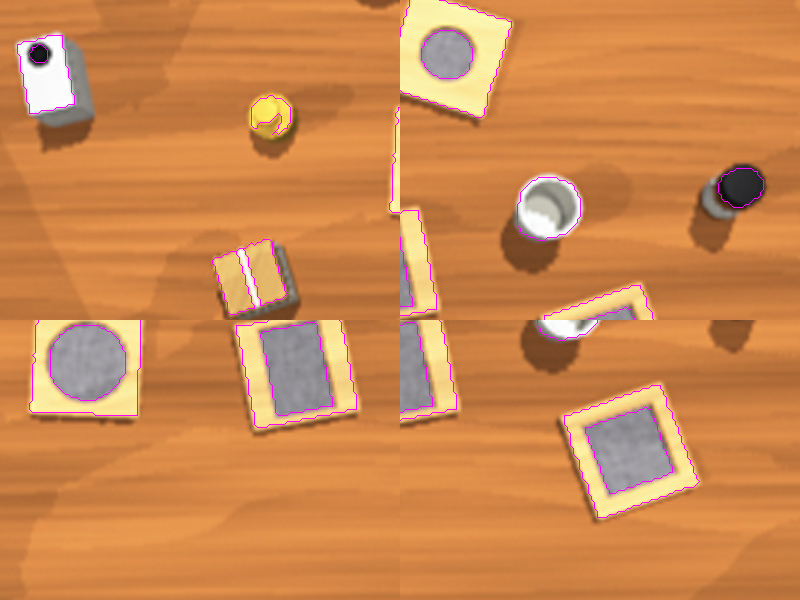

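Request:
jog_arm:
  rows: "0 0 0 0 0 -0.18 -1; 0 0 0 0 0 -0.18 -1; 0 0 0 0 0 -0.18 -1; -4 -3.3 0 0 0 0 -1; -4 -3.3 0 0 0 0 -1"
  force: 20

```text
time: 0.72
position: [0.284, 0.5763, 0.2219]
tool_rot: [0.384, -3.118, 0.001]
ft_force: [0.7, 1.2, -0.2]
grip_width: 1.002
grip_force: 0.0
```

```bash
cat > d.py <<'E'
import sys
from h import *
s=ctrl.get_state(); p=s["position"]; M=Rm(s["tool_rot"])
t=np.array([float(v) for v in sys.argv[1:4]]); yaw=np.degrees(np.arctan2(M[1,0],M[0,0]))
print("t",round(s["time"],2),"pos",p.round(4),"yaw",yaw.round(1),"tilt",M[:,2].round(3),"j7",s["joint_positions"][6].round(2),"F",s["ft_force"].round(1),"w",round(s["grip_width"],3))
D=(M.T@(t-p)*100)
print("tool cm",D.round(2),"dist",np.linalg.norm(D).round(1))
if len(sys.argv)>4:
    y=float(sys.argv[4]); dy=(y-yaw+180)%360-180; print("turn z rad",-np.radians(dy).round(3))
    c,si=np.cos(np.radians(y)),np.sin(np.radians(y)); dx,dyw=(t-p)[:2]*100
    print("after turn cm",np.round([dx*c+dyw*si,dx*si-dyw*c],2))
E
python3 d.py .544 .454 .2 193.9
```

```text
t 0.72 pos [0.284  0.5763 0.2219] yaw -165.9 tilt [-0.    -0.001 -1.   ] j7 0.64 F [ 0.7  1.2 -0.2] w 1.002
tool cm [-22.25 -18.17   2.2 ] dist 28.8
turn z rad 0.003
after turn cm [-22.3  -18.12]
```

Request:
jog_arm:
  rows: "-4.4 -3.6 0.4 0 0 0 -1; -4.4 -3.6 0.4 0 0 0 -1; -4.4 -3.6 0.4 0 0 0 -1; -4.4 -3.6 0.4 0 0 0 -1; -4.4 -3.6 0.4 0 0 0 -1"

```text
time: 1.35
position: [0.5418, 0.454, 0.2019]
tool_rot: [0.381, -3.118, 0.0]
ft_force: [0.0, 0.2, -0.1]
grip_width: 0.998
grip_force: 0.0
```

```bash
python3 d.py .544 .454 .02 193.9; python3 -c "
from h import *
d=snap('wrist','w1.png'); print(d['origin'],w2px(d,[[.544,.454,.06],[.561,.459,.066],[.4586,-.1,.006]]))"
```

```text
t 1.35 pos [0.5418 0.454  0.2019] yaw -166.1 tilt [-0.001 -0.    -1.   ] j7 1.09 F [ 0.   0.2 -0.1] w 0.998
tool cm [-0.22 -0.05 18.19] dist 18.2
turn z rad 0.001
after turn cm [-0.21 -0.06]
[0.46467502 0.4339205  0.36375964] [[ 2.54292373e+02  1.83420456e+02]
 [ 2.54994070e+02  2.00606384e+02]
 [-1.73438642e+02  2.33803521e-01]]
```

View pics/w1.png

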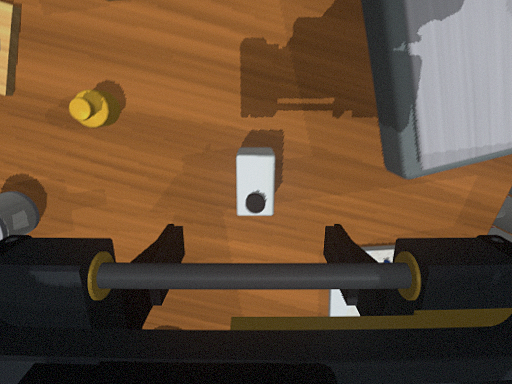

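The wrist view shows the oblong tin at (255,185) with its cap at (255,203). Predictions were (254,183) and (255,201), so they agree to about 2 mm. Descending.

Request:
jog_arm:
  rows: "-0.3 0 5 0 0 0 -1; 0 0 5 0 0 0 -1; 0 0 4.5 0 0 0 -1; 0 0 2.6 0 0 0 -1; 0 0 1.1 0 0 0 -1"

```text
time: 2.02
position: [0.5419, 0.4548, 0.0178]
tool_rot: [0.381, -3.115, 0.004]
ft_force: [-0.1, -0.3, 0.6]
grip_width: 0.999
grip_force: 0.0
```

Request:
jog_arm:
  rows: "0 0 0 0 0 0 1; 0 0 0 0 0 0 1; 0 0 0 0 0 0 1; 0 0 0 0 0 0 1; 0 0 0 0 0 0 1"
  force: 20

```text
time: 2.65
position: [0.5436, 0.4559, 0.021]
tool_rot: [-0.381, 3.118, 0.001]
ft_force: [0.4, -0.2, -0.2]
grip_width: 0.516
grip_force: 0.0
```

Request:
jog_arm:
  rows: "0 0 0 0 0 0 1; 0 0 0 0 0 0 1; 0 0 0 0 0 0 1; 0 0 -1 0 0 0 1; 0 0 -2 0 0 0 1"
  force: 20

```text
time: 3.28
position: [0.5426, 0.4549, 0.05]
tool_rot: [0.381, -3.116, 0.003]
ft_force: [0.7, 0.1, -2.1]
grip_width: 0.482
grip_force: 20.0
```

```bash
python3 d.py .459 -.1 .15 189.9
```

```text
t 3.27 pos [0.5426 0.4549 0.05  ] yaw -166.1 tilt [-0.002 -0.002 -1.   ] j7 1.09 F [ 0.7  0.1 -2.1] w 0.482
tool cm [ 21.5  -51.86  -9.87] dist 57.0
turn z rad 0.07
after turn cm [ 17.78 -53.22]
```

Request:
jog_arm:
  rows: "0 0 -5 0 0 0 1; 0 0 -5 0 0 0.07 1; 1.5 -4.6 0 0 0 0 1; 1.8 -5.3 0 0 0 0 1; 1.8 -5.3 0 0 0 0 1"

```text
time: 3.9
position: [0.5195, 0.2957, 0.1521]
tool_rot: [-0.272, 3.128, 0.001]
ft_force: [0.7, -1.0, -0.8]
grip_width: 0.478
grip_force: 20.0
```

Request:
jog_arm:
  rows: "1.8 -5.3 0 0 0 0 1; 1.8 -5.3 0 0 0 0 1; 1.8 -5.3 0 0 0 0 1; 1.8 -5.3 0 0 0 0 1; 1.8 -5.3 0 0 0 0 1"

```text
time: 4.53
position: [0.4764, 0.0189, 0.1521]
tool_rot: [-0.271, 3.127, 0.001]
ft_force: [1.3, -0.5, -1.4]
grip_width: 0.48
grip_force: 20.0
```

```bash
python3 d.py .459 -.1 .03 189.9
```

```text
t 4.53 pos [0.4764 0.0189 0.1521] yaw -170.1 tilt [ 0.003  0.001 -1.   ] j7 1.65 F [ 1.3 -0.5 -1.4] w 0.48
tool cm [  3.8  -11.42  12.2 ] dist 17.1
turn z rad 0.0
after turn cm [  3.76 -11.42]
```

Request:
jog_arm:
  rows: "1.4 -4.2 0 0 0 0 1; 1.4 -4.2 0 0 0 0 1; 0.9 -3 0 0 0 0 1; 0 0 5 0 0 0 1; 0 0 4 0 0 0 1"

```text
time: 5.15
position: [0.4602, -0.0984, 0.0609]
tool_rot: [-0.269, 3.127, 0.001]
ft_force: [-0.0, 0.1, -2.2]
grip_width: 0.478
grip_force: 20.0
```

```bash
python3 d.py .4585 -.1 .027 189.9; python3 - <<'E'
from h import *
d=snap('top','t2.png'); im=cv2.resize(d["img"],None,fx=4,fy=4,interpolation=cv2.INTER_CUBIC)
c=np.array([447,317])/1.5625*4; print(c); cv2.imwrite('pics/t2c.png',im[int(c[1])-200:int(c[1])+200,int(c[0])-300:int(c[0])+300])
E
```

```text
t 5.15 pos [ 0.4602 -0.0984  0.0609] yaw -170.2 tilt [ 0.003  0.001 -1.   ] j7 1.94 F [-0.   0.1 -2.2] w 0.478
tool cm [ 0.2  -0.13  3.39] dist 3.4
turn z rad -0.001
after turn cm [ 0.19 -0.13]
[1144.32  811.52]
```

Request:
jog_arm:
  rows: "0.2 -0.1 1.8 0 0 0 1; 0 0 1 0 0 0 1; 0 0 0.4 0 0 0 1; 0 0 0.2 0 0 0 1; 0 0 0 0 0 0 1"

```text
time: 5.82
position: [0.4583, -0.0992, 0.0271]
tool_rot: [-0.272, 3.129, 0.0]
ft_force: [-1.0, -0.1, -2.4]
grip_width: 0.479
grip_force: 20.0
```

Request:
jog_arm:
  rows: "0 0 0.1 0 0 0 1; 0 0 0 0 0 0 1"

```text
time: 6.08
position: [0.4584, -0.0992, 0.0268]
tool_rot: [-0.272, 3.129, 0.001]
ft_force: [-2.9, 0.3, 6.7]
grip_width: 0.481
grip_force: 20.0
```

Request:
jog_arm:
  rows: "0 0 0 0 0 0 -0.2; 0 0 0 0 0 0 -0.4; 0 0 0 0 0 0 -0.6; 0 0 -3 0 0 0 -0.8; 0 0 -6 0 0 0 -1"

```text
time: 6.7
position: [0.4556, -0.099, 0.1144]
tool_rot: [0.271, -3.124, -0.0]
ft_force: [1.5, -0.6, 0.7]
grip_width: 0.927
grip_force: 0.0
```

```bash
python3 d.py .674 .151 .15
```

```text
t 6.7 pos [ 0.4556 -0.099   0.1144] yaw -170.1 tilt [-0.006 -0.    -1.   ] j7 1.91 F [ 1.5 -0.6  0.7] w 0.927
tool cm [-25.8   20.86  -3.69] dist 33.4
```

Request:
jog_arm:
  rows: "-3.8 3.1 -3.7 0 0 0 -1; -4.4 3.55 0 0 0 0 -1; -4.4 3.55 0 0 0 0 -1; -4.4 3.55 0 0 0 0 -1; -4.4 3.55 0 0 0 0 -1"

```text
time: 7.32
position: [0.6399, 0.1095, 0.1523]
tool_rot: [-0.272, 3.13, -0.0]
ft_force: [0.6, -0.2, 0.7]
grip_width: 1.003
grip_force: 0.0
```

```bash
python3 d.py .674 .151 .02; python3 - <<'E'
from h import *
d=snap('top','t3.png'); im=cv2.resize(d["img"],None,fx=4,fy=4,interpolation=cv2.INTER_CUBIC)
a=im[650:970,944:1344]
d=snap('wrist','w3.png'); w=d["img"]; print(w2px(d,[[.674,.151,.064]]))
cv2.imwrite('pics/c3.png',np.hstack([a,cv2.resize(w,(400,300),interpolation=3)[:320].copy() if 0 else cv2.copyMakeBorder(cv2.resize(w,(400,300)),0,20,0,0,0)]))
E
```

```text
t 7.33 pos [0.6399 0.1095 0.1523] yaw -170.1 tilt [ 0. -0. -1.] j7 1.61 F [ 0.6 -0.2  0.7] w 1.003
tool cm [-4.07  3.5  13.23] dist 14.3
[[282.59255085 233.0695817 ]]
```

View pics/c3.png

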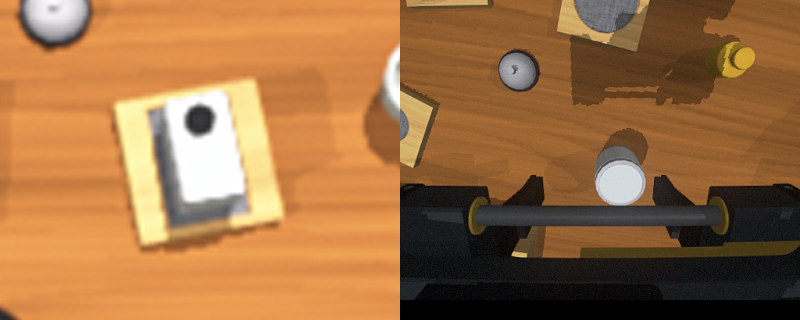

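Left, the oblong tin stands inside its recess. Right, the large tin's top is at about (282,234) in the wrist image, against (283,233) predicted. Descending on the tin.

Request:
jog_arm:
  rows: "-4.1 3.5 0 0 0 0 -1; 0 0 4 0 0 0 -1; 0 0 5 0 0 0 -1; 0 0 3.2 0 0 0 -1; 0 0 0.9 0 0 0 -1"

```text
time: 8.05
position: [0.671, 0.1488, 0.0186]
tool_rot: [0.271, -3.125, 0.002]
ft_force: [-0.5, 0.1, -0.5]
grip_width: 0.998
grip_force: 0.0
```

Request:
jog_arm:
  rows: "0 0 0 0 0 0 1; 0 0 0 0 0 0 1; 0 0 0 0 0 0 1; 0 0 0 0 0 0 1; 0 0 0 0 0 0 1"
  force: 22

```text
time: 8.68
position: [0.6742, 0.1506, 0.0234]
tool_rot: [-0.272, 3.127, 0.002]
ft_force: [-1.1, 0.3, 6.4]
grip_width: 0.708
grip_force: 22.0
```

```bash
python3 d.py .467 .095 .12
```

```text
t 8.68 pos [0.6742 0.1506 0.0234] yaw -170.1 tilt [ 0.002  0.002 -1.   ] j7 1.59 F [-1.1  0.3  6.4] w 0.708
tool cm [21.34 -1.89 -9.72] dist 23.5
```

Request:
jog_arm:
  rows: "0 0 -1.5 0 0 0 1; 0 0 -4 0 0 0 1; 3.3 -0.3 -3 0 0 0 1; 6 -0.5 -1 0 0 0 1; 6 -0.5 0 0 0 0 1"

```text
time: 9.3
position: [0.5236, 0.1094, 0.1175]
tool_rot: [-0.271, 3.129, -0.0]
ft_force: [-0.3, -0.6, -2.7]
grip_width: 0.703
grip_force: 22.0
```

Request:
jog_arm:
  rows: "6 -0.6 0 0 0 0 1; 0 0 2 0 0 0 1; 0 0 3 0 0 0 1; 0 0 2 0 0 0 1; 0 0 0 0 0 0 1"

```text
time: 9.93
position: [0.4647, 0.0931, 0.0452]
tool_rot: [0.271, -3.126, 0.002]
ft_force: [-0.2, -0.5, -3.7]
grip_width: 0.707
grip_force: 22.0
```

```bash
python3 d.py .467 .095 .029
```

```text
t 9.93 pos [0.4647 0.0931 0.0452] yaw -170.1 tilt [-0.004 -0.002 -1.   ] j7 1.52 F [-0.2 -0.5 -3.7] w 0.707
tool cm [-0.27  0.15  1.62] dist 1.7
```

Request:
jog_arm:
  rows: "-0.2 0.1 1 0 0 0 1; 0 0 0.3 0 0 0 1; 0 0 0.15 0 0 0 1; 0 0 0 0 0 0 1"

```text
time: 10.42
position: [0.4686, 0.0955, 0.0322]
tool_rot: [-0.272, 3.13, 0.0]
ft_force: [-0.0, 0.5, -3.6]
grip_width: 0.705
grip_force: 22.0
```

Request:
jog_arm:
  rows: "0 0 0.1 0 0 0 1; 0 0 0.05 0 0 0 1; 0 0 0 0 0 0 1"

```text
time: 10.8
position: [0.4684, 0.0955, 0.0306]
tool_rot: [-0.272, 3.13, 0.0]
ft_force: [0.0, -0.1, -3.1]
grip_width: 0.708
grip_force: 22.0
```

Request:
jog_arm:
  rows: "0 0 0.1 0 0 0 1; 0 0 0 0 0 0 1"

```text
time: 11.05
position: [0.4684, 0.0955, 0.0295]
tool_rot: [0.272, -3.13, -0.0]
ft_force: [-0.1, 0.0, -3.7]
grip_width: 0.709
grip_force: 22.0
```

Request:
jog_arm:
  rows: "0 0 0.1 0 0 0 1; 0 0 0 0 0 0 1"

```text
time: 11.3
position: [0.4684, 0.0955, 0.0293]
tool_rot: [0.272, -3.129, -0.0]
ft_force: [-3.6, -1.0, 5.1]
grip_width: 0.709
grip_force: 22.0
```

Contact at 6 mm above the pick height, so the tin is on the felt. Releasing.

Request:
jog_arm:
  rows: "0 0 0 0 0 0 -0.6; 0 0 0 0 0 0 -0.8; 0 0 0 0 0 0 -1; 0 0 -3 0 0 0 -1; 0 0 -6 0 0 0 -1"

```text
time: 11.92
position: [0.4664, 0.095, 0.1174]
tool_rot: [0.271, -3.125, 0.003]
ft_force: [1.1, 0.5, -0.3]
grip_width: 0.991
grip_force: 0.0
```

```bash
python3 d.py .358 .264 .15 107.8
```

```text
t 11.93 pos [0.4664 0.095  0.1174] yaw -170.1 tilt [-0.005 -0.002 -1.   ] j7 1.5 F [ 1.1  0.5 -0.3] w 0.991
tool cm [ 7.78 18.51 -3.24] dist 20.3
turn z rad 1.433
after turn cm [19.41 -5.16]
```

Request:
jog_arm:
  rows: "1.9 4.6 -3.2 0 0 0 -1; 1.9 4.6 0 0 0 0 -1; 1.9 4.6 0 0 0 0 -1; 1.9 4.6 0 0 0 0 -1; 0 0 0 0 0 0.18 -1"

```text
time: 12.55
position: [0.3594, 0.2672, 0.1507]
tool_rot: [-0.006, -3.142, -0.002]
ft_force: [0.8, -0.4, 0.3]
grip_width: 1.001
grip_force: 0.0
```

Request:
jog_arm:
  rows: "0 0 0 0 0 0.18 -1; 0 0 0 0 0 0.18 -1; 0 0 0 0 0 0.18 -1; 0 0 0 0 0 0.18 -1; 0 0 0 0 0 0.18 -1"

```text
time: 13.18
position: [0.3619, 0.2637, 0.1505]
tool_rot: [1.384, 2.82, 0.0]
ft_force: [-0.2, -0.0, 0.2]
grip_width: 0.997
grip_force: 0.0
```

Request:
jog_arm:
  rows: "0 0 0 0 0 0.18 -1; 0 0 0 0 0 0.17 -1; 0 0 0 0 0 0 -1"

```text
time: 13.55
position: [0.3619, 0.2636, 0.1505]
tool_rot: [1.844, 2.543, 0.0]
ft_force: [-0.5, -0.4, -0.6]
grip_width: 0.996
grip_force: 0.0
```

```bash
python3 d.py .3585 .264 .02 107.8; python3 - <<'E'
from h import *
t=snap('top','t4.png')
d=snap('wrist','w4.png'); w=d["img"]
c=np.array([[sx*.027,sy*.027] for sx,sy in((1,1),(1,-1),(-1,-1),(-1,1))])@R.from_euler('z',17.8,degrees=True).as_matrix()[:2,:2].T+[.3585,.264]
cv2.polylines(w,[w2px(d,np.c_[c,[.064]*4]).round().astype(int)],True,(255,0,255),1)
im=cv2.resize(t["img"],None,fx=4,fy=4,interpolation=cv2.INTER_CUBIC)
cv2.imwrite('pics/c4.png',np.hstack([w,cv2.copyMakeBorder(im[680:964,740:1020],0,100,0,0,0)]))
E
```

```text
t 13.55 pos [0.3619 0.2636 0.1505] yaw 108.1 tilt [ 0.  0. -1.] j7 -0.37 F [-0.5 -0.4 -0.6] w 0.996
tool cm [ 0.14 -0.32 13.05] dist 13.1
turn z rad 0.005
after turn cm [ 0.14 -0.31]
```

View pics/c4.png

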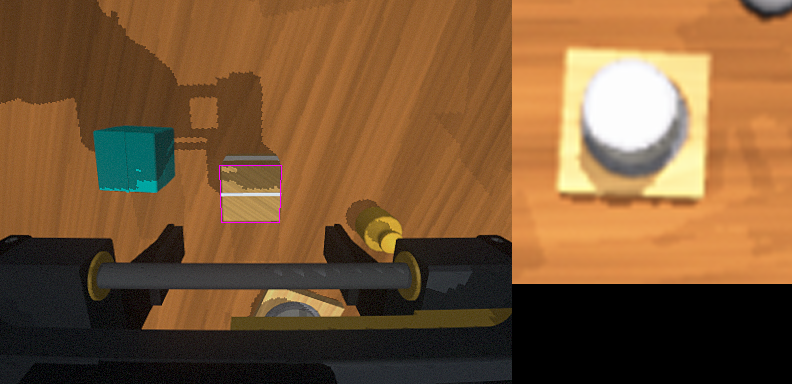

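The left image is the wrist view: the measured outline sits exactly on the brown carton at (250,193), and the turquoise cube at (135,160) stays clear. On the right, the large tin is in its recess. Picking up the carton.

Request:
jog_arm:
  rows: "0.1 -0.3 4 0 0 0 -1; 0 0 5 0 0 0 -1; 0 0 3 0 0 0 -1; 0 0 1 0 0 0 -1; 0 0 0 0 0 0 -0.5"

```text
time: 14.28
position: [0.3588, 0.2638, 0.0207]
tool_rot: [-1.846, -2.542, 0.0]
ft_force: [-1.1, 0.5, 0.3]
grip_width: 0.947
grip_force: 0.0
```

Request:
jog_arm:
  rows: "0 0 0 0 0 0 1; 0 0 0 0 0 0 1; 0 0 0 0 0 0 1; 0 0 0 0 0 0 1; 0 0 0 0 0 0 1"
  force: 15

```text
time: 14.9
position: [0.3591, 0.264, 0.0213]
tool_rot: [1.846, 2.541, 0.002]
ft_force: [-1.3, -0.3, 5.1]
grip_width: 0.62
grip_force: 15.0
```

```bash
python3 d.py .379 -.313 .15 107.6
```

```text
t 14.9 pos [0.3591 0.264  0.0213] yaw 108.0 tilt [ 0.001  0.001 -1.   ] j7 -0.38 F [-1.3 -0.3  5.1] w 0.62
tool cm [-55.49 -15.92 -12.91] dist 59.2
turn z rad 0.007
after turn cm [-55.6  -15.55]
```

Request:
jog_arm:
  rows: "0 0 -1.5 0 0 0 1; 0 0 -4 0 0 0 1; 0 0 -5 0 0 0 1; 0 0 -2.5 0 0 0 1; -4 0.5 0 0 0 0 1"

```text
time: 15.52
position: [0.3764, 0.2301, 0.1538]
tool_rot: [1.839, 2.546, 0.01]
ft_force: [0.0, -0.6, -1.8]
grip_width: 0.62
grip_force: 15.0
```

Request:
jog_arm:
  rows: "-5 0.6 0 0 0 0 1; -5 0.6 0 0 0 0 1; -5 0.6 0 0 0 0 1; -5 0.6 0 0 0 0 1; -5 0.6 0 0 0 0 1"

```text
time: 16.15
position: [0.4819, -0.0028, 0.1512]
tool_rot: [1.847, 2.541, 0.001]
ft_force: [0.4, 0.3, -1.7]
grip_width: 0.622
grip_force: 15.0
```

```bash
python3 d.py .379 -.313 .15 107.6
```

```text
t 16.15 pos [ 0.4819 -0.0028  0.1512] yaw 108.0 tilt [ 0.001  0.001 -1.   ] j7 0.27 F [ 0.4  0.3 -1.7] w 0.622
tool cm [-26.32 -19.37   0.09] dist 32.7
turn z rad 0.007
after turn cm [-26.46 -19.18]
```

Request:
jog_arm:
  rows: "-4.4 -3.2 0 0 0 0 1; -4.4 -3.2 0 0 0 0 1; -4.4 -3.2 0 0 0 0 1; -4.4 -3.2 0 0 0 0 1; -4.4 -3.2 0 0 0 0 1"

```text
time: 16.77
position: [0.3965, -0.2614, 0.1511]
tool_rot: [1.846, 2.541, 0.002]
ft_force: [0.9, -0.3, -1.5]
grip_width: 0.619
grip_force: 15.0
```

Request:
jog_arm:
  rows: "-4.3 -3.3 0 0 0 0 1; 0 0 4 0 0 0 1; 0 0 4 0 0 0 1; 0 0 2 0 0 0 1; 0 0 0 0 0 0 1"

```text
time: 17.4
position: [0.3779, -0.3102, 0.0495]
tool_rot: [-1.845, -2.538, 0.001]
ft_force: [-0.6, -0.6, -1.2]
grip_width: 0.62
grip_force: 15.0
```

```bash
python3 d.py .379 -.313 .0275 107.6
```

```text
t 17.4 pos [ 0.3779 -0.3102  0.0495] yaw 108.0 tilt [-0.003  0.002 -1.   ] j7 1.07 F [-0.6 -0.6 -1.2] w 0.62
tool cm [-0.31  0.03  2.2 ] dist 2.2
turn z rad 0.007
after turn cm [-0.3   0.02]
```

Request:
jog_arm:
  rows: "-0.2 0 1.2 0 0 0 1; 0 0 0.5 0 0 0 1; 0 0 0.3 0 0 0 1; 0 0 0.1 0 0 0 1; 0 0 0 0 0 0 1"

```text
time: 18.02
position: [0.38, -0.313, 0.0297]
tool_rot: [1.847, 2.541, 0.0]
ft_force: [-0.6, 0.7, -1.4]
grip_width: 0.619
grip_force: 15.0
```

Request:
jog_arm:
  rows: "0 0 0.1 0 0 0 1; 0 0 0 0 0 0 1"

```text
time: 18.27
position: [0.3799, -0.313, 0.0286]
tool_rot: [1.847, 2.541, 0.0]
ft_force: [-0.2, -1.0, -1.3]
grip_width: 0.623
grip_force: 15.0
```

Request:
jog_arm:
  rows: "0 0 0.1 0 0 0 1; 0 0 0 0 0 0 1"

```text
time: 18.52
position: [0.3798, -0.313, 0.0275]
tool_rot: [-1.847, -2.541, -0.0]
ft_force: [-0.5, 0.9, -1.9]
grip_width: 0.616
grip_force: 15.0
```

Request:
jog_arm:
  rows: "0 0 0.05 0 0 0 1; 0 0 0 0 0 0 1"

```text
time: 18.77
position: [0.3799, -0.313, 0.0273]
tool_rot: [-1.847, -2.541, -0.0]
ft_force: [-1.9, 1.3, 2.7]
grip_width: 0.623
grip_force: 15.0
```

Contact on the felt. Releasing.

Request:
jog_arm:
  rows: "0 0 0 0 0 0 -0.5; 0 0 0 0 0 0 -0.7; 0 0 0 0 0 0 -1; 0 0 -3 0 0 0 -1; 0 0 -6 0 0 0 -1"

```text
time: 19.4
position: [0.3782, -0.3118, 0.1161]
tool_rot: [-1.844, -2.537, 0.003]
ft_force: [2.2, 0.9, 1.1]
grip_width: 0.994
grip_force: 0.0
```

```bash
python3 d.py .519 -.424 .15
```

```text
t 19.4 pos [ 0.3782 -0.3118  0.1161] yaw 108.0 tilt [-0.005  0.002 -1.   ] j7 1.0 F [2.2 0.9 1.1] w 0.994
tool cm [-15.01   9.91  -3.48] dist 18.3
```

Request:
jog_arm:
  rows: "-4 2.6 -3.8 0 0 0 -1; -4 2.6 0 0 0 0 -1; -4 2.6 0 0 0 0 -1; -3 2.1 0 0 0 0 -1; 0 0 0 0 0 0 -1"

```text
time: 20.02
position: [0.5216, -0.4258, 0.1535]
tool_rot: [-1.845, -2.541, 0.003]
ft_force: [-0.7, -0.2, 0.5]
grip_width: 0.999
grip_force: 0.0
```

```bash
python3 d.py .519 -.424 .02; python3 - <<'E'
from h import *
t=snap('top','t5.png')
d=snap('wrist','w5.png'); w=d["img"]
a=np.linspace(0,6.28,40); c=np.c_[.519+.02*np.cos(a),-.424+.02*np.sin(a)]
for z in(0,.07): cv2.polylines(w,[w2px(d,np.c_[c,[z]*40]).round().astype(int)],True,(255,0,255),1)
im=cv2.resize(t["img"],None,fx=4,fy=4,interpolation=cv2.INTER_CUBIC)
cv2.imwrite('pics/c5.png',np.hstack([w,cv2.copyMakeBorder(im[780:1064,1310:1590],0,100,0,0,0)]))
E
```

```text
t 20.02 pos [ 0.5216 -0.4258  0.1535] yaw 108.0 tilt [-0.002 -0.001 -1.   ] j7 1.19 F [-0.7 -0.2  0.5] w 0.999
tool cm [ 0.26 -0.16 13.36] dist 13.4
```

View pics/c5.png

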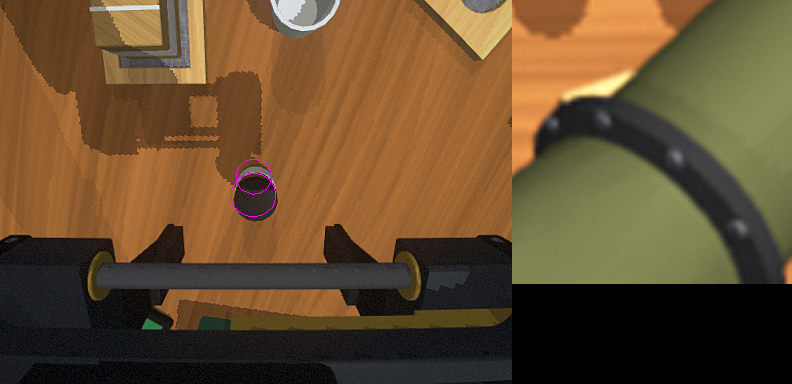

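The wrist view shows the jar lid at about (255,198), some 5 px below my outline, so the jar is about 5 mm further along tool −x. I'll correct for that. The carton at (130,30) stands inside its recess, and the cup at (305,10) is clear.

Request:
jog_arm:
  rows: "-0.2 -0.1 4 0 0 0 -1; 0 0 5 0 0 0 -1; 0 0 3 0 0 0 -1; 0 0 1 0 0 0 -1; 0 0 0 0 0 0 0"

```text
time: 20.75
position: [0.5198, -0.4271, 0.0257]
tool_rot: [1.847, 2.541, 0.001]
ft_force: [-0.1, 0.6, 1.1]
grip_width: 0.948
grip_force: 0.0
```

Request:
jog_arm:
  rows: "0 0 0 0 0 0 1; 0 0 0 0 0 0 1; 0 0 0 0 0 0 1; 0 0 0 0 0 0 1; 0 0 0 0 0 0 1"
  force: 15

```text
time: 21.38
position: [0.5205, -0.4272, 0.0253]
tool_rot: [1.846, 2.541, 0.001]
ft_force: [0.8, 0.1, 1.2]
grip_width: 0.455
grip_force: 15.0
```

Request:
jog_arm:
  rows: "0 0 0 0 0 0 1; 0 0 0 0 0 0 1"

```text
time: 21.62
position: [0.5205, -0.4272, 0.0253]
tool_rot: [1.846, 2.541, 0.001]
ft_force: [1.8, 1.6, 1.5]
grip_width: 0.455
grip_force: 15.0
```

```bash
python3 d.py .666 -.1735 .16 165; python3 - <<'E'
from h import *
d=snap('wrist','w6.png'); cv2.imwrite('pics/c6.png',d["img"][100:330,130:390])
E
```

```text
t 21.62 pos [ 0.5205 -0.4272  0.0253] yaw 108.0 tilt [ 0.001  0.    -1.   ] j7 1.25 F [1.8 1.6 1.5] w 0.455
tool cm [ 19.63  21.69 -13.46] dist 32.2
turn z rad -0.995
after turn cm [-7.49 28.27]
```

View pics/c6.png

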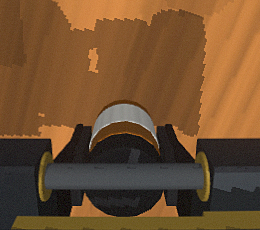

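Grasp is centred (39.6 mm wide). Lifting, turning and carrying the jar to the small round board.

Request:
jog_arm:
  rows: "0 0 -1.5 0 0 0 1; 0 0 -5 0 0 0 1; 0 0 -5 0 0 0 1; 0 0 -2 0 0 -0.16 1; 0 0 0 0 0 -0.17 1"

```text
time: 22.3
position: [0.5201, -0.4287, 0.1632]
tool_rot: [1.396, 2.81, -0.002]
ft_force: [-0.6, -0.7, -3.2]
grip_width: 0.455
grip_force: 15.0
```

Request:
jog_arm:
  rows: "0 0 0 0 0 -0.17 1; 0 0 0 0 0 -0.17 1; 0 0 0 0 0 -0.17 1; 0 0 0 0 0 -0.16 1; 0 0 0 0 0 0 1"

```text
time: 22.92
position: [0.5192, -0.4276, 0.1603]
tool_rot: [-0.406, -3.115, -0.0]
ft_force: [-0.3, 0.5, -2.7]
grip_width: 0.453
grip_force: 15.0
```

Request:
jog_arm:
  rows: "-1.3 4.8 0 0 0 0 1; -1.4 5.5 0 0 0 0 1; -1.4 5.5 0 0 0 0 1; -1.4 5.5 0 0 0 0 1; -1.3 5 0 0 0 0 1"

```text
time: 23.55
position: [0.6532, -0.1882, 0.1602]
tool_rot: [-0.407, -3.115, -0.0]
ft_force: [0.5, -0.8, -1.9]
grip_width: 0.457
grip_force: 15.0
```

```bash
python3 d.py .666 -.1735 .031
```

```text
t 23.55 pos [ 0.6532 -0.1882  0.1602] yaw 165.1 tilt [-0.  0. -1.] j7 1.69 F [ 0.5 -0.8 -1.9] w 0.457
tool cm [-0.87  1.75 12.92] dist 13.1
```

Request:
jog_arm:
  rows: "-0.8 1.6 0 0 0 0 1; 0 0 4 0 0 0 1; 0 0 4 0 0 0 1; 0 0 3 0 0 0 1; 0 0 0 0 0 0 1"

```text
time: 24.18
position: [0.6614, -0.1775, 0.0471]
tool_rot: [-0.406, -3.109, 0.001]
ft_force: [-0.2, 0.0, -2.2]
grip_width: 0.454
grip_force: 15.0
```

```bash
python3 d.py .666 -.1735 .0313; python3 - <<'E'
from h import *
d=snap('wrist','w7.png'); s=snap('scene','s7.png')
w=d["img"].copy();a=np.linspace(0,6.28,60); c=np.c_[.666+.028*np.cos(a),-.1735+.028*np.sin(a),a*0+.012]
cv2.polylines(w,[w2px(d,c).round().astype(int)],True,(255,0,255),1)
cv2.imwrite('pics/c7.png',np.hstack([w[60:300,100:400],cv2.resize(s["img"],None,fx=3,fy=3,interpolation=2)[540:780,330:630]]))
E
```

```text
t 24.18 pos [ 0.6614 -0.1775  0.0471] yaw 165.1 tilt [-0.007  0.    -1.   ] j7 1.7 F [-0.2  0.  -2.2] w 0.454
tool cm [-0.35  0.5   1.58] dist 1.7
```

View pics/c7.png

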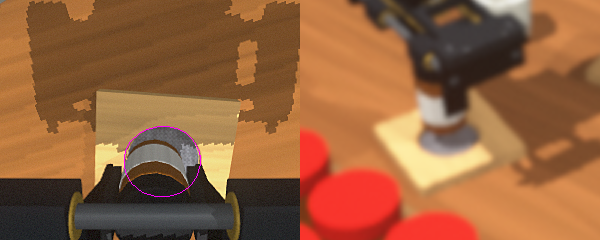

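The jar hangs over the small recess, which matches the predicted circle. It sits about 4-5 mm off towards the robot and to the right, so I'll correct that and lower.

Request:
jog_arm:
  rows: "-0.2 0.4 0 0 0 0 1; 0 0 0.8 0 0 0 1; 0 0 0.4 0 0 0 1; 0 0 0.1 0 0 0 1; 0 0 0 0 0 0 1"

```text
time: 24.9
position: [0.6672, -0.1735, 0.0369]
tool_rot: [-0.402, -3.116, 0.0]
ft_force: [0.1, 0.4, -2.0]
grip_width: 0.454
grip_force: 15.0
```

```bash
python3 d.py .666 -.1735 .0313
```

```text
t 24.9 pos [ 0.6672 -0.1735  0.0369] yaw 165.3 tilt [-0.  0. -1.] j7 1.7 F [ 0.1  0.4 -2. ] w 0.454
tool cm [ 0.12 -0.03  0.56] dist 0.6
```

Request:
jog_arm:
  rows: "0.1 0 0.2 0 0 0 1; 0 0 0.15 0 0 0 1; 0 0 0.1 0 0 0 1; 0 0 0 0 0 0 1"

```text
time: 25.4
position: [0.6663, -0.1731, 0.0325]
tool_rot: [-0.402, -3.116, -0.0]
ft_force: [0.7, 0.9, -2.1]
grip_width: 0.459
grip_force: 15.0
```

Request:
jog_arm:
  rows: "0 0 0.1 0 0 0 1; 0 0 0 0 0 0 1"

```text
time: 25.65
position: [0.6663, -0.1731, 0.0315]
tool_rot: [-0.402, -3.116, -0.0]
ft_force: [-0.2, 0.6, -2.5]
grip_width: 0.457
grip_force: 15.0
```

Request:
jog_arm:
  rows: "0 0 0.1 0 0 0 1; 0 0 0 0 0 0 1"

```text
time: 25.9
position: [0.6665, -0.1731, 0.0313]
tool_rot: [0.402, 3.115, 0.0]
ft_force: [-2.7, 0.7, 3.4]
grip_width: 0.453
grip_force: 15.0
```

Contact on the felt. Releasing and retreating.

Request:
jog_arm:
  rows: "0 0 0 0 0 0 0; 0 0 0 0 0 0 -0.3; 0 0 0 0 0 0 -0.5; 0 0 -3 0 0 0 -0.8; 0 0 -6 0 0 0 -1"

```text
time: 26.52
position: [0.6642, -0.1723, 0.1182]
tool_rot: [-0.401, -3.109, -0.0]
ft_force: [0.7, -0.5, 0.1]
grip_width: 0.866
grip_force: 0.0
```

Request:
jog_arm:
  rows: "0 0 -5 0 0 0 -1; 2 -5 -2 0 0 0 -1; 2 -5 0 0 0 0 -1; 2 -5 0 0 0 0 -1; 0 0 0 0 0 0 -1"

```text
time: 27.15
position: [0.566, -0.3095, 0.1914]
tool_rot: [-0.418, -3.114, 0.005]
ft_force: [-0.5, 0.4, -0.3]
grip_width: 1.003
grip_force: 0.0
```

```bash
python3 - <<'E'
from h import *
t=snap('top','t8.png'); s=snap('scene','s8.png')
im=cv2.resize(t["img"],None,fx=1.5,fy=1.5,interpolation=2)
cv2.imwrite('pics/c8.png',np.vstack([im[120:420,0:768],cv2.resize(s["img"][130:290,100:452],(768,349))[:300]]))
E
```

```text
(no output)
```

View pics/c8.png

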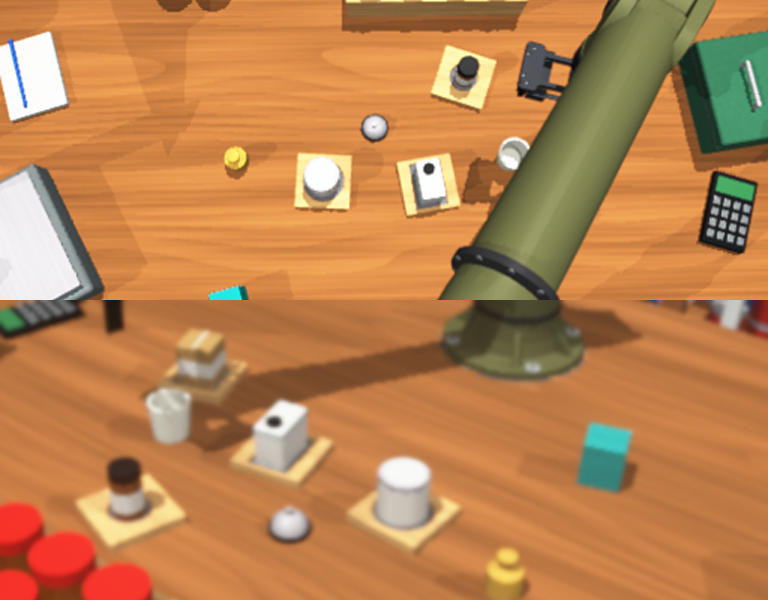

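All four packs stand upright in their matching recesses: jar (466,75), tin (322,180), oblong (430,183), and carton at the top left of the scene view. The weight (236,158) and the cup (513,153) have not moved.

```bash
python3 -c "
from bench import ticket; print(ticket.close_job())"
```

```text
the job is handed in; nothing more can be done
None
```

All four packs are upright on the felt in their matching boards, the brass weight and white cup were left untouched, and the job was handed in at about 27 s of the 112 s allowed; the hand-in returned no verdict.

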